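# Flag the softest shaker foot

### The job

Three spring mounts for the lab shaker are screwed in a row to the bench. With the fingertips press the rubber pad of each one down by a good half centimetre, one after another from the robot's left (+y) to its right, to find which is softest; only then push the orange tag of the softest mount fully down, and leave the other two tags up. Only press: pick nothing up, leave the jars, beaker, dish and plug where they stand, and finish clear of everything.

Things in the scene. Friction and masses are not known exactly. Their poses are not given: they have to be found in the camera images.
- mount_left: mount at the robot's left, y about +0.25 m: blue steel plate 150 (its x) x 85 (y) x 9 mm screwed to the bench, with a round black rubber pad on a coil spring at its x = -35 mm and an orange tag at x = +45 mm (both y = 0). Origin: centre of its underside. The 3 mounts look alike; their springs differ, and which is softest changes from start to start
- pad_left_top (a point): centre of the upper face of mount_left's rubber pad: a flat disc 48 mm across, 62 mm above the bench at rest; it goes down with the pad
- pad_left (a joint): how far this mount's pad is pressed down, in m: 0 at rest, 0.015 at its stop; it springs back. The three differ: one (soft) starts to yield at about 1 N and takes about 3 N at 8 mm, one starts at about 2.5 N and takes about 6 N at 8 mm, one (stiff) starts at about 3 N and takes about 9 N at 8 mm
- tag_left_top (a point): centre of the upper face of mount_left's orange tag: a tab 24 (mount x) x 30 mm (mount y), 6 mm thick, above a black housing 30 x 36 mm whose top is 31 mm above the bench; the tag's top is about 52 mm above the bench when up and 38 mm when fully down
- tag_left (a joint): how far this mount's tag is pushed down, in m: 0 up, 0.014 at its stop (fully down); it starts 0 to 2 mm down, slides with about 3 N of friction and stays where it is left
- mount_middle: mount at the middle, y about 0: blue steel plate 150 (its x) x 85 (y) x 9 mm screwed to the bench, with a round black rubber pad on a coil spring at its x = -35 mm and an orange tag at x = +45 mm (both y = 0). Origin: centre of its underside. The 3 mounts look alike; their springs differ, and which is softest changes from start to start
- pad_middle_top (a point): centre of the upper face of mount_middle's rubber pad: a flat disc 48 mm across, 62 mm above the bench at rest; it goes down with the pad
- pad_middle (a joint): how far this mount's pad is pressed down, in m: 0 at rest, 0.015 at its stop; it springs back. The three differ: one (soft) starts to yield at about 1 N and takes about 3 N at 8 mm, one starts at about 2.5 N and takes about 6 N at 8 mm, one (stiff) starts at about 3 N and takes about 9 N at 8 mm
- tag_middle_top (a point): centre of the upper face of mount_middle's orange tag: a tab 24 (mount x) x 30 mm (mount y), 6 mm thick, above a black housing 30 x 36 mm whose top is 31 mm above the bench; the tag's top is about 52 mm above the bench when up and 38 mm when fully down
- tag_middle (a joint): how far this mount's tag is pushed down, in m: 0 up, 0.014 at its stop (fully down); it starts 0 to 2 mm down, slides with about 3 N of friction and stays where it is left
- mount_right: mount at the robot's right, y about -0.25 m: blue steel plate 150 (its x) x 85 (y) x 9 mm screwed to the bench, with a round black rubber pad on a coil spring at its x = -35 mm and an orange tag at x = +45 mm (both y = 0). Origin: centre of its underside. The 3 mounts look alike; their springs differ, and which is softest changes from start to start
- pad_right_top (a point): centre of the upper face of mount_right's rubber pad: a flat disc 48 mm across, 62 mm above the bench at rest; it goes down with the pad
- pad_right (a joint): how far this mount's pad is pressed down, in m: 0 at rest, 0.015 at its stop; it springs back. The three differ: one (soft) starts to yield at about 1 N and takes about 3 N at 8 mm, one starts at about 2.5 N and takes about 6 N at 8 mm, one (stiff) starts at about 3 N and takes about 9 N at 8 mm
- tag_right_top (a point): centre of the upper face of mount_right's orange tag: a tab 24 (mount x) x 30 mm (mount y), 6 mm thick, above a black housing 30 x 36 mm whose top is 31 mm above the bench; the tag's top is about 52 mm above the bench when up and 38 mm when fully down
- tag_right (a joint): how far this mount's tag is pushed down, in m: 0 up, 0.014 at its stop (fully down); it starts 0 to 2 mm down, slides with about 3 N of friction and stays where it is left
- jar_white: loose closed glass reagent jar, 32 mm across, 60 mm tall, paper band, white cap; bystander. Origin: centre of its underside
- jar_grey: loose closed glass reagent jar, 32 mm across, 60 mm tall, paper band, grey cap; bystander. Origin: centre of its underside
- jar_green: loose closed glass reagent jar, 32 mm across, 60 mm tall, paper band, green cap; bystander. Origin: centre of its underside
- beaker: loose empty glass beaker, 60 mm across, 75 mm tall; bystander beyond the mounts. Origin: centre of its underside
- dish: loose white porcelain dish, 80 mm across, 28 mm tall; bystander beyond the mounts. Origin: centre of its underside
- plug: loose black plastic leg plug, 34 x 34 x 24 mm; bystander between robot and mounts. Origin: centre of its underside
Not all that is in view belongs to the job. Leave any red look-alike of the mount_left alone.

How it is judged:
By the outcome, as a careful person would: the job done as asked, in the order asked, and still so for the second after the job is handed in, with the robot touching nothing.
It also fails if it takes over 58 s, if anything falls off the work surface, if the arm or the gripper's body presses on something with over 40 N, if the wrist force passes 120 N, or if a joint passes its speed limit or range.

### The arm

A 6-joint arm with a two-finger parallel gripper is mounted at the origin on the work surface. World frame = base frame: x ahead of the robot, y to its left, z up, the work surface at z = 0. Lengths are in m, angles in degrees, forces in N, time in s.
With the tool pointing down it reaches from about 0.375 to 0.9 m from the base axis. Payload 3.1 kg.
Tool frame: the origin (TCP) lies midway between the tips of the shut fingers; the grasp point (between the pads) lies 19 mm behind it; z points along the fingers, y is the direction in which the jaws open and shut (so a half turn about z gives the same grasp; the last joint's range is limited). The gripper opens to 87 mm and grips with 3 to 60 N. Pads are 19 mm wide; open, the fingers measure 117 mm over their backs; the gripper's body (75 mm by 190 mm) begins 51 mm behind the grasp point.
Start: joints at [-86.889, 30.224, 82.088, -0, 67.689, -10.227], TCP at [0.144, -0.608, 0.223] pointing down, gripper open.
Joint ranges: [-176.69, 176.69], [-43.24, 126.21], [12.49, 139.97], [-82, 262], [0, 151.66], [-163.58, 163.58]. Speed limits (degrees/s): [159.86, 159.86, 180, 180, 180, 180].

### API

Orientations are given as a 3x3 rotation matrix whose columns are the frame's x, y, z axes.
In Python, from rig import bot, capture, get_calibration gives the robot as it stands.
- The arm moves only by the tool play_rows, never from a script. Its arguments are lists of equal length, an entry for each row: "fingers": the closure in counts, from 0 (fully open) to 255 (shut); "linear": the shift along the tool's x, y, z in mm, a list of three; "rot": the turn, a rotation vector about the tool's x, y, z in degrees, a list of three. A call has 1 to 20 rows; each row is the pose to reach, as a shift and turn from the pose commanded when the call began, along the tool's axes at that moment; what a row does not reach only later rows make up. A row lasts 1/10 s, in which the tool goes at most 50 mm and 8.59 degrees, less where a joint would pass 70% of its speed; a pose out of reach is approached as far as the arm can. A call with a gripper value outside its range is refused whole. The fingers move at their own pace and stop on an object; the grip force is fixed at half the most. Time passes only in rows, so rows that repeat a pose let the fingers close. It gives the time, the measured TCP pose, the force and the opening at its end, in the units of the state.
- bot.read_state(): the state, without advancing time (a new reading comes with each control period).
- capture(name): name is "scene" or "top" or "wrist"; returns the picture (420x560x3 uint8, red, green, blue); there is no depth.
- get_calibration(name): a dict with "vfov" (degrees; the focal length in pixels is half the picture's height over the tangent of half this angle, whatever the lens; pixels are square), "cx", "cy" (the principal point, pixels), "camera_from_world" (4x4, takes a point from world to camera coordinates). Camera axes: x right, y down, z forward; pixel columns grow to the right and rows downward; lengths in m; the calibration is good to about 2 mm. A picture is of the moment at which its call begins: read the wrist's pose just before it. get_calibration takes no time and is no camera call; for the wrist camera it gives the pose at the moment of the call.
- bot.hand_in(): hands the job in, once; it reports no verdict.
The state is a dict: "time_s": time; "joint_positions": joint angles; "qvel": joint speeds; "tau": joint torques, N m; "position": TCP position; "tcp_rot": TCP orientation; "force": force on the tool from outside, world axes, zero at the start; "moment": the same for the moment, N m; "opening": opening from 0.0 (shut) to 1.0 (fully open).
Only numpy, scipy, OpenCV 4.12 (cv2) and the standard library are available. Lean on these libraries where they do the work, as an engineer would, in place of code of your own. Each camera call takes 0.05 s, during which the arm holds its last target.

## Working session

There is one attempt and no reset: what is moved stays moved. The work goes in short steps, Python scripts to look and compute and a tool call to move; the robot and the scene stay as the last step left them, time stands still between calls to the robot, and variables do not carry over. Pictures are saved under pics/ and viewed, and the job is handed in when it is done.

Besides the shell and the picture viewer there is one more tool, called as a command line: name --argument value ..., lists and objects as JSON in quotes. play_rows: Moves the arm, as the interface text tells. Its arguments: {"type":"object","properties":{"fingers":{"type":"array"},"linear":{"type":"array"},"rot":{"type":"array"}},"required":["fingers","linear","rot"]}

```bash
mkdir -p pics; ls; python3 - <<'E'
from rig import bot,capture,get_calibration
import cv2
print(bot.read_state())
for n in("scene","top"):
    im=capture(n);cv2.imwrite(f"pics/{n}0.png",im[:,:,::-1]);c=get_calibration(n);print(n,c)
E
```

```text
pics
{'time_s': 0.0, 'joint_positions': array([-8.68900921e+01,  3.02785011e+01,  8.21555797e+01, -2.23862077e-03,
        6.76872100e+01, -1.02271606e+01]), 'qvel': array([ 0.08570082, -0.03464731,  0.02719991,  0.12461904,  0.00262596,
       -0.00862593]), 'tau': array([-2.70339951e-04, -4.40040135e+01, -1.76594836e+01,  6.33455906e-02,
        5.82415215e-02, -1.62336551e-04]), 'position': array([ 0.14415426, -0.607412  ,  0.22158108]), 'tcp_rot': array([[ 9.73026429e-01,  2.30693617e-01, -1.50938686e-04],
       [ 2.30693416e-01, -9.73024197e-01,  2.11184193e-03],
       [ 3.40321460e-04, -2.08969857e-03, -9.99997759e-01]]), 'force': array([ 0.05995015, -0.39446582, -0.62377925]), 'moment': array([-0.02656027,  0.01772943, -0.03026875]), 'opening': 0.9965303350568762}
scene {'vfov': 52.91690423706913, 'cx': 278.68403399585316, 'cy': 207.8297213466586, 'camera_from_world': array([[ 0.6606198 ,  0.75064546,  0.01062399, -0.39002672],
       [ 0.53322074, -0.45921537, -0.71049059, -0.21749396],
       [-0.52844784,  0.47502909, -0.7036265 ,  1.30044679],
       [ 0.        ,  0.        ,  0.        ,  1.        ]])}
top {'vfov': 45.91711599643722, 'cx': 275.94963077566655, 'cy': 204.16790000232936, 'camera_from_world': array([[-7.06639036e-05, -9.99618330e-01,  2.76258650e-02,
         3.94706162e-02],
       [-9.97268908e-01, -1.96989383e-03, -7.38298295e-02,
         5.44856481e-01],
       [ 7.38560709e-02, -2.75556333e-02, -9.96888142e-01,
         1.01729990e+00],
       [ 0.00000000e+00,  0.00000000e+00,  0.00000000e+00,
         1.00000000e+00]])}
```

View pics/scene0.png

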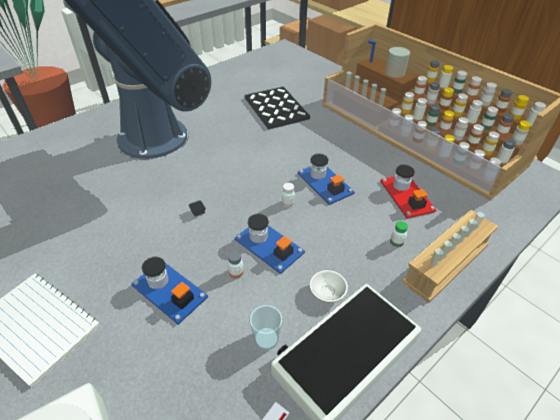

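View pics/top0.png

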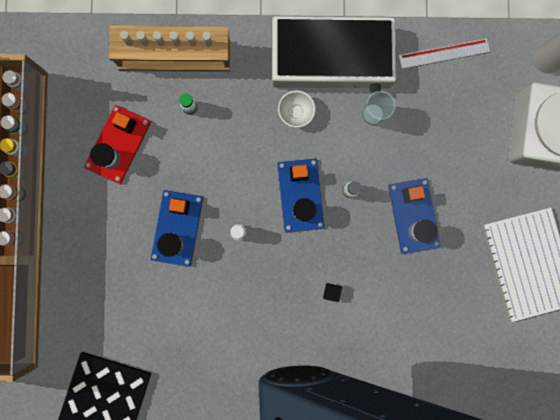

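The top view shows three blue mounts: left about (177,228), middle (301,195) and right (414,215). The red look-alike at (118,145) stays untouched. The jars are at (238,232), (352,188) and (187,103), and the plug is at (333,292). I'll enlarge the mounts.

```bash
python3 - <<'E'
import cv2,numpy as np
im=cv2.imread("pics/top0.png")
a=[im[180:280,130:230],im[145:245,250:350],im[165:265,365:465]]
b=np.hstack([cv2.resize(x,(266,266),interpolation=cv2.INTER_CUBIC) for x in a])
cv2.imwrite("pics/crop0.png",b)
for i,x in enumerate(a): cv2.imwrite(f"pics/c{i}.png",cv2.resize(x,(600,600),interpolation=cv2.INTER_CUBIC))
E
```

```text
(no output)
```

View pics/c0.png

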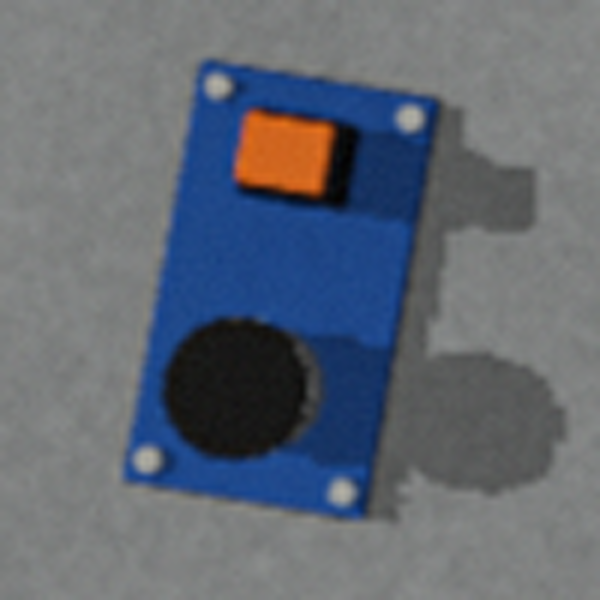

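View pics/c1.png

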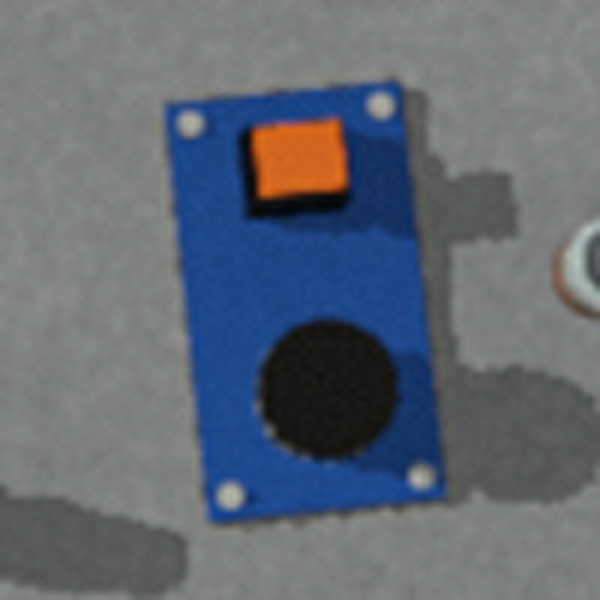

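View pics/c2.png

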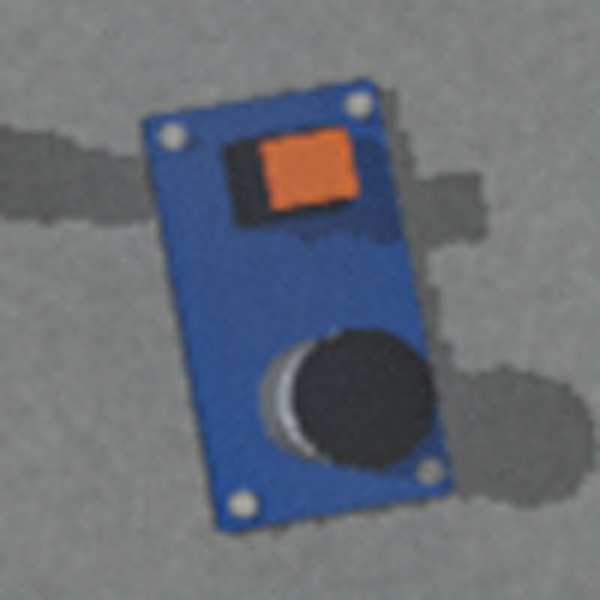

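```bash
cat > h.py <<'E'
from rig import bot,capture,get_calibration
import numpy as np,cv2
def w(px,z,cal=None,name="top"):
    c=cal or get_calibration(name); f=210/np.tan(np.radians(c["vfov"]/2))
    T=c["camera_from_world"];R=T[:3,:3];o=-R.T@T[:3,3]
    d=R.T@np.array([(px[0]-c["cx"])/f,(px[1]-c["cy"])/f,1]);return o+d*(z-o[2])/d[2]
E
python3 - <<'E'
from h import *
M={"L":((235,388),(285,152),(130,180),[(205,62),(440,100),(367,518),(127,482)]),"M":((328,389),(299,158),(250,145),[(166,102),(400,83),(446,494),(212,522)]),"R":((365,398),(310,169),(365,165),[(143,120),(378,82),(450,493),(220,530)])}
for k,(p,t,o,cs) in M.items():
    g=lambda q:((q[0]+.5)/6-.5+o[0],(q[1]+.5)/6-.5+o[1])
    P=w(g(p),.062);Tg=w(g(t),.051);C=np.array([w(g(c),.009) for c in cs])
    d=Tg-P
    c=C.mean(0);e=(C[0]+C[1]-C[2]-C[3])[:2];e/=np.linalg.norm(e)
    print(k,"pad",P.round(4),"tag",Tg.round(4),"dist",np.linalg.norm(d[:2]).round(4),np.degrees(np.arctan2(d[1],d[0])).round(1),"plate:",c.round(4),np.degrees(np.arctan2(e[1],e[0])).round(1),"pad",(c[:2]-.035*e).round(4),"tag",(c[:2]+.045*e).round(4), np.linalg.norm(C[0]-C[3]).round(4))
for n,p,z in(("jw",(238,231),.06),("jg",(351,187),.06),("plug",(333,291),.024),("green",(187,101),.06),("beak",(380,105),.075)): print(n,w(p,z).round(3))
E
```

```text
L pad [0.4616 0.2537 0.062 ] tag [0.5406 0.2403 0.051 ] dist 0.0801 -9.6 plate: [0.4956 0.2468 0.009 ] -9.4 pad [0.461  0.2525] tag [0.54   0.2395] 0.1485
M pad [ 0.5312 -0.0157  0.062 ] tag [ 0.6106 -0.0071  0.051 ] dist 0.0799 6.2 plate: [ 0.5664 -0.0125  0.009 ] 6.1 pad [ 0.5316 -0.0163] tag [ 0.6111 -0.0078] 0.1495
R pad [ 0.4882 -0.2601  0.062 ] tag [ 0.5665 -0.2465  0.051 ] dist 0.0794 9.8 plate: [ 0.5221 -0.2543  0.009 ] 9.2 pad [ 0.4876 -0.2599] tag [ 0.5665 -0.2472] 0.1472
jw [0.488 0.117 0.06 ]
jg [ 0.577 -0.111  0.06 ]
plug [ 0.365 -0.078  0.024]
green [0.752 0.222 0.06 ]
beak [ 0.742 -0.169  0.075]
```

play_rows --fingers '[255,255,255,255,255,255,255,255,255,255]' --linear '[[386,-173,22],[386,-173,22],[386,-173,22],[386,-173,22],[386,-173,22],[386,-173,22],[386,-173,22],[386,-173,22],[386,-173,22],[386,-173,22]]' --rot '[[0,0,13.3],[0,0,13.3],[0,0,13.3],[0,0,13.3],[0,0,13.3],[0,0,13.3],[0,0,13.3],[0,0,13.3],[0,0,13.3],[0,0,13.3]]'

```text
time_s: 1.1
position: [0.4821, -0.3477, 0.1999]
tcp_rot: [[1.0, 0.006, -0.0], [0.006, -1.0, 0.001], [-0.0, -0.001, -1.0]]
force: [-0.1, -0.2, -0.0]
opening: 0.176
```

play_rows --fingers '[255,255,255,255,255,255,255,255,255,255,255,255,255,255,255,255]' --linear '[[-21,-601,110],[-21,-601,110],[-21,-601,110],[-21,-601,110],[-21,-601,110],[-21,-601,110],[-21,-601,110],[-21,-601,110],[-21,-601,110],[-21,-601,110],[-21,-601,110],[-21,-601,110],[-21,-601,110],[-21,-601,110],[-21,-601,110],[-21,-601,110]]' --rot '[[0,0,0],[0,0,0],[0,0,0],[0,0,0],[0,0,0],[0,0,0],[0,0,0],[0,0,0],[0,0,0],[0,0,0],[0,0,0],[0,0,0],[0,0,0],[0,0,0],[0,0,0],[0,0,0]]'

```text
time_s: 2.7
position: [0.4589, 0.2483, 0.0908]
tcp_rot: [[1.0, -0.002, -0.0], [-0.002, -1.0, -0.0], [-0.0, 0.0, -1.0]]
force: [-0.1, -0.8, -0.5]
opening: 0.005
```

```bash
python3 - <<'E'
from h import *
cal=get_calibration("wrist");im=capture("wrist");cv2.imwrite("pics/w1.png",im[:,:,::-1])
im=capture("scene");cv2.imwrite("pics/s1.png",im[:,:,::-1])
s=bot.read_state();print(s["position"],s["force"],s["opening"],s["time_s"])
E
```

```text
[0.45901523 0.24856174 0.09089007] [-0.4084398  -1.18774298 -0.14321049] 0.004323033658107787 2.8
```

View pics/w1.png

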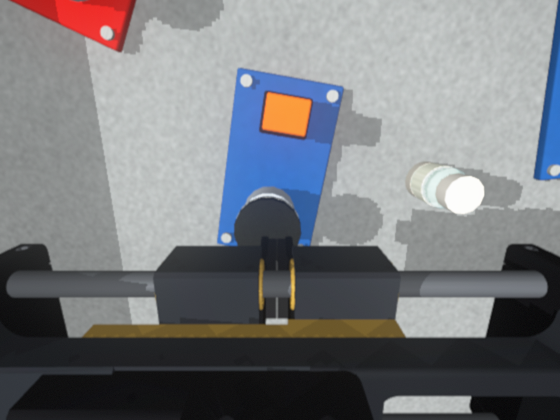

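View pics/s1.png

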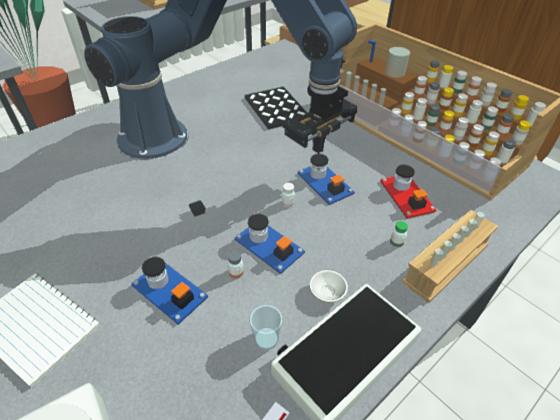

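The scene and wrist views show the shut tips above the left pad (scene 318,158; wrist 268,228). The white jar is well clear. I'll descend to just above the pad.

play_rows --fingers '[255,255,255,255,255,255]' --linear '[[2,-3,10],[2,-3,18],[2,-3,25],[2,-3,25],[2,-3,25],[2,-3,25]]' --rot '[[0,0,0],[0,0,0],[0,0,0],[0,0,0],[0,0,0],[0,0,0]]'

```text
time_s: 3.4
position: [0.4606, 0.2534, 0.0656]
tcp_rot: [[1.0, 0.001, 0.0], [0.001, -1.0, 0.0], [0.0, -0.0, -1.0]]
force: [0.0, 0.2, 0.8]
opening: 0.004
```

play_rows --fingers '[255,255,255,255,255,255,255]' --linear '[[0,0,3],[0,0,6],[0,0,9],[0,0,12],[0,0,12],[0,0,12],[0,0,12]]' --rot '[[0,0,0],[0,0,0],[0,0,0],[0,0,0],[0,0,0],[0,0,0],[0,0,0]]'

```text
time_s: 4.1
position: [0.4609, 0.2534, 0.0538]
tcp_rot: [[1.0, 0.001, 0.001], [0.001, -1.0, 0.0], [0.001, -0.0, -1.0]]
force: [1.0, 0.5, 2.6]
opening: 0.004
```

```bash
python3 - <<'E'
from h import *
for i in range(4):
    im=capture("scene")
    s=bot.read_state();print(s["position"],s["force"],s["time_s"])
cv2.imwrite("pics/s2.png",im[:,:,::-1])
E
```

```text
[0.46091658 0.25343995 0.05379772] [0.59764519 1.01400961 2.84285136] 4.15
[0.46089104 0.25344806 0.05376068] [0.30796467 1.44219885 3.10929634] 4.2
[0.46086722 0.25343111 0.05375192] [0.61619686 2.48296404 3.29088284] 4.25
[0.46086632 0.25344927 0.05374491] [1.23743625 1.66123737 2.85770785] 4.3
```

play_rows --fingers '[255,255,255,255,255,255,255,255,255,255,255,255,255,255,255,255]' --linear '[[0,0,-25],[0,0,-65],[0,0,-70],[70,269,-70],[70,269,-70],[70,269,-70],[70,269,-70],[70,269,-70],[70,269,-70],[70,269,-70],[70,269,-70],[70,269,-40],[70,269,-12],[70,269,-12],[70,269,-12],[70,269,-12]]' --rot '[[0,0,0],[0,0,0],[0,0,0],[0,0,0],[0,0,0],[0,0,0],[0,0,0],[0,0,0],[0,0,0],[0,0,0],[0,0,0],[0,0,0],[0,0,0],[0,0,0],[0,0,0],[0,0,0]]'

```text
time_s: 5.9
position: [0.5307, -0.0148, 0.0664]
tcp_rot: [[1.0, 0.002, 0.001], [0.002, -1.0, -0.0], [0.001, 0.0, -1.0]]
force: [-0.4, -0.5, 0.6]
opening: 0.006
```

```bash
python3 - <<'E'
from h import *
for i in range(4):
    im=capture("scene")
    s=bot.read_state();print(s["position"],s["force"],s["time_s"])
cv2.imwrite("pics/s3.png",im[:,:,::-1])
E
```

```text
[ 0.5310116  -0.01508518  0.06663088] [-0.03971712 -0.46050988 -0.42598463] 5.95
[ 0.53114922 -0.01529259  0.06670045] [ 0.23468961 -0.86686486  0.77459797] 6.0
[ 0.53112747 -0.01548353  0.06664109] [-0.57754578  0.43350785  0.29146949] 6.05
[ 0.53108711 -0.01557282  0.06650834] [ 0.73382209 -1.18810197 -0.35491584] 6.1
```

View pics/s3.png

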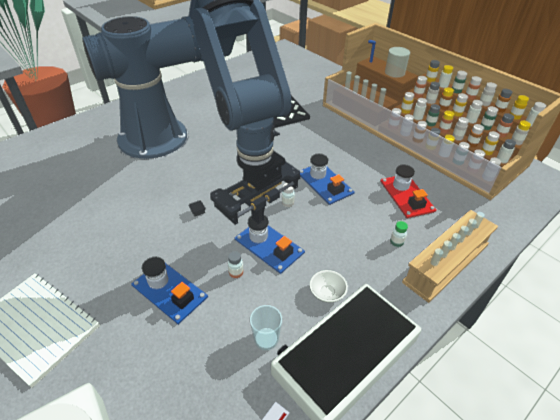

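play_rows --fingers '[255,255,255,255,255,255,255]' --linear '[[0,0,3],[0,0,6],[0,0,9],[0,0,13],[0,0,13],[0,0,13],[0,0,13]]' --rot '[[0,0,0],[0,0,0],[0,0,0],[0,0,0],[0,0,0],[0,0,0],[0,0,0]]'

```text
time_s: 6.8
position: [0.5312, -0.0158, 0.0535]
tcp_rot: [[1.0, 0.0, 0.001], [0.0, -1.0, -0.0], [0.001, 0.0, -1.0]]
force: [-2.6, 1.1, 9.8]
opening: 0.008
```

```bash
python3 - <<'E'
from h import *
for i in range(4):
    im=capture("scene")
    s=bot.read_state();print(s["position"],s["force"],s["time_s"])
cv2.imwrite("pics/s4.png",im[:,:,::-1])
E
```

```text
[ 0.53116855 -0.01582667  0.0535184 ] [-0.64092406  1.31589398  9.91428336] 6.85
[ 0.53118741 -0.01581795  0.05354723] [-0.91245452  0.66069637  9.82792624] 6.9
[ 0.53117529 -0.01581845  0.05356369] [-1.10915593  0.016501    9.31183876] 6.95
[ 0.53118753 -0.01581642  0.05355467] [-1.24993055  0.72111296 10.06198927] 7.0
```

The tips were on the middle pad (259,222). It read about 9.7 N, so it is the stiff one. The right pad is next.

play_rows --fingers '[255,255,255,255,255,255,255,255,255,255,255,255,255,255,255,255]' --linear '[[0,0,-25],[0,0,-65],[0,0,-70],[-43,244,-70],[-43,244,-70],[-43,244,-70],[-43,244,-70],[-43,244,-70],[-43,244,-70],[-43,244,-70],[-43,244,-40],[-43,244,-13],[-43,244,-13],[-43,244,-13],[-43,244,-13],[-43,244,-13]]' --rot '[[0,0,0],[0,0,0],[0,0,0],[0,0,0],[0,0,0],[0,0,0],[0,0,0],[0,0,0],[0,0,0],[0,0,0],[0,0,0],[0,0,0],[0,0,0],[0,0,0],[0,0,0],[0,0,0]]'

```text
time_s: 8.6
position: [0.4885, -0.2596, 0.0667]
tcp_rot: [[1.0, 0.001, 0.001], [0.001, -1.0, -0.001], [0.001, 0.001, -1.0]]
force: [0.1, -0.0, -0.4]
opening: 0.006
```

play_rows --fingers '[255,255,255,255,255,255,255]' --linear '[[0,0,3],[0,0,6],[0,0,9],[0,0,13],[0,0,13],[0,0,13],[0,0,13]]' --rot '[[0,0,0],[0,0,0],[0,0,0],[0,0,0],[0,0,0],[0,0,0],[0,0,0]]'

```text
time_s: 9.3
position: [0.4884, -0.2601, 0.0532]
tcp_rot: [[1.0, 0.0, 0.001], [0.0, -1.0, -0.001], [0.001, 0.001, -1.0]]
force: [0.9, 1.1, 7.6]
opening: 0.006
```

```bash
python3 - <<'E'
from h import *
for i in range(4):
    im=capture("scene")
    s=bot.read_state();print(s["position"],s["force"],s["time_s"])
cv2.imwrite("pics/s5.png",im[:,:,::-1])
E
```

```text
[ 0.48842466 -0.26004094  0.05316298] [ 0.33398707 -0.24387283  7.02964849] 9.35
[ 0.48841789 -0.26003826  0.05317073] [0.94737911 0.76523642 6.80906129] 9.4
[ 0.48842431 -0.26004252  0.05317667] [0.05354816 0.3843613  6.53678046] 9.45
[ 0.4884137  -0.26004345  0.05318196] [0.94511663 1.39846293 5.93637862] 9.5
```

View pics/s5.png

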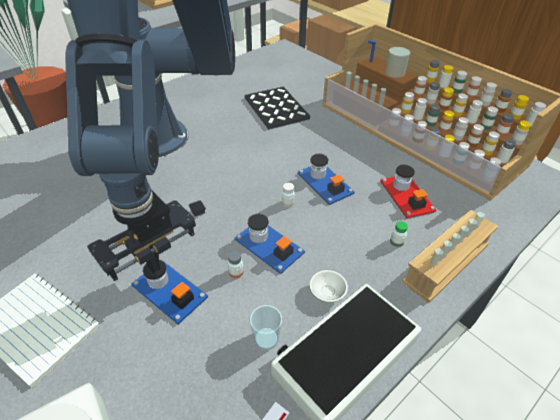

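Forces at about 8.5 mm were left 3 N, right 6.7 N and middle 9.7 N, so left is softest. I'll hover over the left mount's orange tag (top view 177,205; scene 337,183). The red mount's tag at scene (420,196) is not the one.

play_rows --fingers '[255,255,255,255,255,255,255,255,255,255,255,255,255,255,255,255,255,255,255,255]' --linear '[[0,0,-25],[0,0,-65],[0,0,-72],[52,-500,-72],[52,-500,-72],[52,-500,-72],[52,-500,-72],[52,-500,-72],[52,-500,-72],[52,-500,-72],[52,-500,-72],[52,-500,-72],[52,-500,-72],[52,-500,-72],[52,-500,-72],[52,-500,-72],[52,-500,-40],[52,-500,-22],[52,-500,-22],[52,-500,-22]]' --rot '[[0,0,0],[0,0,0],[0,0,0],[0,0,5],[0,0,9.5],[0,0,9.5],[0,0,9.5],[0,0,9.5],[0,0,9.5],[0,0,9.5],[0,0,9.5],[0,0,9.5],[0,0,9.5],[0,0,9.5],[0,0,9.5],[0,0,9.5],[0,0,9.5],[0,0,9.5],[0,0,9.5],[0,0,9.5]]'

```text
time_s: 11.5
position: [0.5396, 0.2387, 0.0745]
tcp_rot: [[0.986, -0.167, -0.001], [-0.167, -0.986, -0.0], [-0.001, 0.001, -1.0]]
force: [-0.4, -0.5, 0.0]
opening: 0.006
```

```bash
python3 - <<'E'
from h import *
im=capture("scene")
s=bot.read_state();print(s["position"],s["tcp_rot"].round(3),s["force"],s["time_s"])
a=cv2.resize(im[110:230,260:420],(800,600),interpolation=cv2.INTER_CUBIC)
cv2.imwrite("pics/s6.png",a[:,:,::-1])
E
```

```text
[0.54024347 0.23915889 0.07519653] [[ 0.986 -0.166  0.001]
 [-0.166 -0.986  0.   ]
 [ 0.001 -0.    -1.   ]] [-0.41077202  0.07657261  0.07966311] 11.55
```

View pics/s6.png

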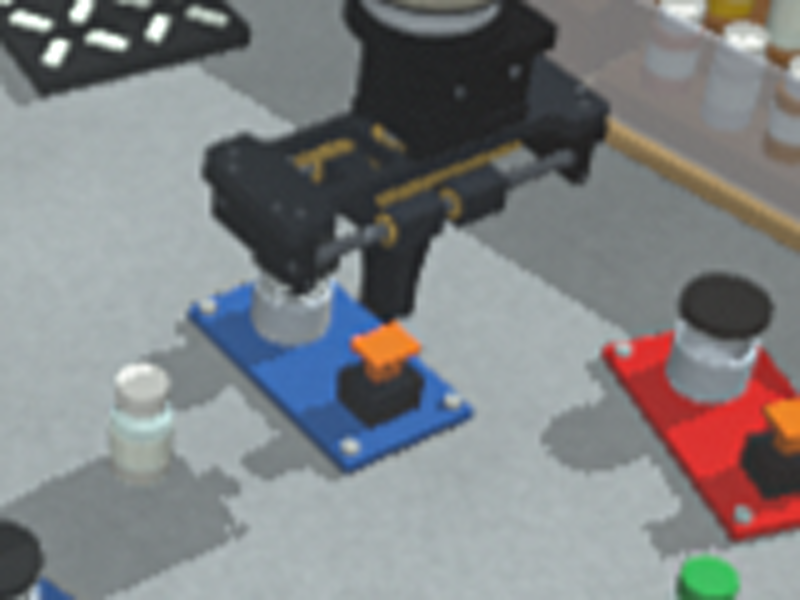

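The crop shows the tip (388,312) directly above the blue left mount's tag (388,343). I'll push it down.

play_rows --fingers '[255,255,255,255,255,255,255,255,255]' --linear '[[0,-1,10],[0,-1,18],[0,-1,24],[0,-1,28],[0,-1,32],[0,-1,35],[0,-1,37],[0,-1,37],[0,-1,37]]' --rot '[[0,0,0],[0,0,0],[0,0,0],[0,0,0],[0,0,0],[0,0,0],[0,0,0],[0,0,0],[0,0,0]]'

```text
time_s: 12.45
position: [0.5397, 0.2413, 0.0384]
tcp_rot: [[0.986, -0.164, 0.0], [-0.164, -0.986, -0.0], [0.0, 0.0, -1.0]]
force: [-1.6, -0.5, 8.2]
opening: 0.004
```

play_rows --fingers '[255,255,255]' --linear '[[0,0,1],[0,0,1],[0,0,1]]' --rot '[[0,0,0],[0,0,0],[0,0,0]]'

```text
time_s: 12.75
position: [0.5398, 0.2413, 0.0383]
tcp_rot: [[0.986, -0.164, 0.001], [-0.164, -0.986, -0.0], [0.001, -0.0, -1.0]]
force: [-3.0, -1.8, 13.4]
opening: -0.001
```

The tag is at its stop: force rose from 8 to 13 N with only 0.1 mm of motion. I'll retreat straight up.

play_rows --fingers '[255,255,255,255,255,255,255,255,255,255]' --linear '[[0,0,-20],[0,0,-60],[0,0,-100],[0,0,-150],[-60,0,-200],[-100,0,-200],[-100,0,-200],[-100,0,-200],[-100,0,-200],[-100,0,-200]]' --rot '[[0,0,0],[0,0,0],[0,0,0],[0,0,0],[0,0,0],[0,0,0],[0,0,0],[0,0,0],[0,0,0],[0,0,0]]'

```text
time_s: 13.75
position: [0.4425, 0.2576, 0.2358]
tcp_rot: [[0.986, -0.165, 0.0], [-0.165, -0.986, -0.0], [0.0, 0.0, -1.0]]
force: [0.1, -1.0, -0.0]
opening: 0.008
```

```bash
python3 - <<'E'
from h import *
im=capture("scene")
s=bot.read_state();print(s["position"],s["force"],s["time_s"])
cv2.imwrite("pics/s7f.png",im[:,:,::-1])
a=cv2.resize(im[130:330,120:440],(800,500),interpolation=cv2.INTER_CUBIC)
cv2.imwrite("pics/s7.png",a[:,:,::-1])
E
```

```text
[0.44248155 0.25751586 0.23566715] [ 0.35434585 -0.54210701 -1.17567899] 13.8
```

View pics/s7.png

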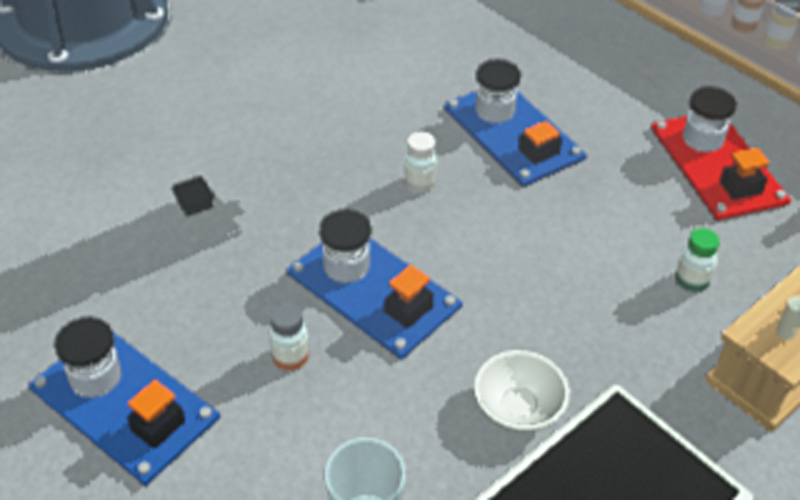

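The left tag (541,135) sits low on its housing. The middle (409,283) and right (152,400) tags are up, and the bystanders haven't moved. The arm is clear, so I'm handing in.

```bash
python3 -c "
from rig import bot
print(bot.hand_in())"
```

```text
the job is handed in; nothing more can be done
None
```

I pressed the three pads from left to right, found the left mount softest, and pushed its tag fully down. The job was handed in at about 14 s of the allowed 58 s.

| Mount | Pad pressed | Force |
|---|---|---|
| Left | 8.2 mm | about 3 N (softest) |
| Middle | 8.5 mm | about 9.7 N |
| Right | 8.8 mm | about 6.7 N |

- **Left tag:** it is at its stop. The fingertips stood at z = 38.3 mm, and the force rose from 8 to 13 N with only 0.1 mm of further travel.
- **Final picture:** the left tag is down, the middle and right tags are up, and the jars, beaker, dish, plug and red look-alike are where they were. The gripper finished clear, about 0.24 m above the bench.
- **Noise:** force readings varied by about 1 N, which is small against the gaps between the three springs. No check failed or disagreed.

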